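# Square a die block up to the welding-table fence

## Task

Walk the heavy dark steel die block round with fingertip pushes until a long side faces the blue fence squarely, then slide it up flush against the fence, centred on the toggle clamp behind it. Do not let a corner strike the fence while the block is still crooked, keep the block flat on the table without pinching or lifting it, and leave the tube offcut, the magnet and the wire brush where they lie.

Things in the scene. Friction and masses are not known exactly. Their poses are not given: they have to be found in the camera images.
- fence: Fixed fence: blue steel angle 360 mm long, 50 mm high, 50 mm deep, bolted down. Origin: on the table under the middle of its upright working face, on the robot's side. y runs along that face, z up, x points through the fence to its back: the block comes from negative x and touches at x = 0. A toggle clamp stands behind its middle (y = 0).
- clamp_mid (a point): Middle of the top of the toggle clamp's steel riser behind the fence, 81 mm behind the working face and 45 mm above the table: it marks the clamp's centre line along the fence. The clamp's arm is swung up, about 200 mm high, red handle to the rear; nothing taller than the 50 mm fence lies less than 35 mm behind the working face.
- die_block: Solid steel block, 1.4 to 2.2 kg, 110 mm long (its y axis), 55 mm wide (x), 40 mm high. Oil-blackened, the two ends painted red, two small holes on top. Origin: centre of its underside; z up. The two long sides are alike: either may face the fence. Smooth and oiled (friction about 0.4): slides and turns on the table under a level push of 4 to 11 N, more if pressed down, and stops when the push stops.
- tube_offcut: Bystander: offcut of rusty brown square steel tube, 40 x 40 mm, 80 mm long along its y axis, lying on the table. Origin: centre of its underside.
- weld_magnet: Bystander: triangular welding magnet with red side plates, lying flat, about 85 mm along a side, 20 mm thick. Origin: centre of its underside.
- wire_brush: Bystander: wire brush with a wooden back, about 225 mm long along its x axis (from x = -120 mm at the handle to +105 mm), 28 mm wide, 30 mm high. Origin: on the table under it.
Things that resemble listed ones, but are neither listed nor needed, are in the scene too. What is shaped like the die_block but purple is not meant.

How it is judged:
By the outcome, as a careful person would: the job done as asked, in the order asked, and still so for the second after the job is handed in, with the robot touching nothing.
It also fails if it takes over 53 s, if anything falls off the work surface, if the arm or the gripper's body presses on something with over 40 N, if the wrist force passes 120 N, or if a joint passes its speed limit or range.

## Robot

A 7-joint arm with a two-finger parallel gripper is mounted at the origin on the work surface. World frame = base frame: x ahead of the robot, y to its left, z up, the work surface at z = 0. Lengths are in m, angles in rad, forces in N, time in s.
With the tool pointing down it reaches from about 0.4 to 0.85 m from the base axis. Payload 10.4 kg.
Tool frame: the origin (TCP) lies between the finger pads; the fingertips stand r.nose_length ahead of it and the grasp point (between the pads) lies 6 mm ahead of it (r.nose_length is the distance from the TCP to the fingertips, in m); z points along the fingers, x is the direction in which the jaws open and shut, and the axes are right-handed (so a half turn about z gives the same grasp; the last joint's range is limited). The gripper opens to 87 mm and grips with 3 to 60 N. Pads are 19 mm wide; open, the fingers measure 117 mm over their backs; the gripper's body (75 mm by 190 mm) begins 51 mm behind the grasp point.
Start: joints at [1.176, 0.332, -0.065, 1.46, 0.022, 1.35, -0.088], TCP at [0.227, -0.582, 0.248] pointing down, gripper open.
Joint ranges: [-2.6, 2.6], [-0.5, 2.12], [-1.47, 1.34], [0.16, 2.42], [-1.27, 4.41], [0.06, 2.06], [-2.6, 2.6]. Speed limits (rad/s): [2.22, 2.22, 2.79, 2.79, 3.14, 3.14, 3.14].

## Interface

Orientations are given as a unit quaternion [x, y, z, w].
In Python, from bench import r gives the robot as it stands. The module is installed in compiled form; this text tells all that it offers.
- The arm moves only by the shell command python3 -m creep 'ROWS' [OPENING] [FORCE]. ROWS is JSON, a list of rows, each an object of numbers: "x", "y", "z": the shift along the world's x, y, z in m; "spin": the turn about the world's z in degrees. In form: [{"x": .., "y": .., "z": .., "spin": ..}, ...]. A call has 1 to 12 rows; each row is the pose to reach, as a shift and turn from the pose commanded when the call began; what a row does not reach only later rows make up. A row lasts 1/8 s, in which the tool goes at most 62.5 mm and 10.7 degrees, less where a joint would pass 70% of its speed; a pose out of reach is approached as far as the arm can. A call with a gripper value outside its range is refused whole. OPENING is the finger opening in m, from 0 to 0.087, set as the call begins (- or left out, the last holds). The fingers move at their own pace and stop on an object; FORCE is the grip in N (left out, the last holds). Time passes only in rows, so rows that repeat a pose let the fingers close. It gives the time, the measured TCP pose, the force and the opening at its end, in the units of the state.
- r.read_state(): the state, without advancing time (a new reading comes with each control period).
- r.camera(name): name is "side" or "top"; returns a dict with "pixels" (420x560x3 uint8, blue, green, red), "z_map" (420x560 float32, m along the optical axis (not along the pixel's ray), 0 where there is no reading), "K" (3x3 intrinsics, pixels), "R" (3x3) and "t" (3): a world point X has camera coordinates R X + t. Camera axes: x right, y down, z forward; pixel columns grow to the right and rows downward; lengths in m; the calibration is good to about 2 mm. A picture is of the moment at which its call begins.
- r.close_job(): hands the job in, once; it reports no verdict.
The state is a dict: "time": time; "joint_positions": joint angles; "joint_vel": joint speeds; "joint_torque": joint torques, N m; "ee_pos": TCP position; "eef_rot": TCP orientation; "ft_force": force on the tool from outside, world axes, zero at the start; "torque": the same for the moment, N m; "width": finger opening in m.
Only numpy, scipy, OpenCV 4.12 (cv2) and the standard library are available. Lean on these libraries where they do the work, as an engineer would, in place of code of your own. Each camera call takes 0.05 s, during which the arm holds its last target. There are 200 camera calls.

## Working session

There is one attempt and no reset: what is moved stays moved. The work goes in short steps, Python scripts to look and compute and a shell command to move; the robot and the scene stay as the last step left them, time stands still between calls to the robot, and variables do not carry over. Pictures are saved under pics/ and viewed, about 8 in all and at most 12, crops included, and the job is handed in when it is done.

```bash
mkdir -p pics
python3 - <<'E'
from bench import r
import cv2,numpy as np
print(r.read_state(), r.nose_length)
for n in("top","side"):
    c=r.camera(n); cv2.imwrite(f"pics/{n}0.png",c["pixels"]); np.savez(f"pics/{n}0.npz",**c)
    print(n,c["K"].tolist(),c["R"].round(3).tolist(),c["t"])
E
```

```text
{'time': 0.0, 'joint_positions': array([ 1.17640391,  0.33286716, -0.06472396,  1.460969  ,  0.02161367,
        1.34990582, -0.08847073]), 'joint_vel': array([-0.00103788, -0.00147367, -0.00037068,  0.00122361, -0.00048714,
        0.00011137,  0.00099342]), 'joint_torque': array([-4.54349138e-04, -6.23246956e+01,  2.38558918e-02, -3.89909756e+01,
       -6.13306649e-02,  3.93581972e-02,  2.84239781e-05]), 'ee_pos': array([ 0.22692472, -0.58195512,  0.24674371]), 'eef_rot': array([ 8.25638092e-01, -5.64199622e-01, -6.20057355e-04, -3.78650222e-04]), 'ft_force': array([-0.04534869,  0.43648383,  0.89174994]), 'torque': array([ 0.03071231, -0.00530819,  0.01981536]), 'width': 0.08688890603133423} 0.025
top [[518.7661803637885, 0.0, 275.73603801188733], [0.0, 518.7661803637885, 210.63847535487253], [0.0, 0.0, 1.0]] [[-0.024, -1.0, -0.018], [-0.98, 0.027, -0.198], [0.198, 0.013, -0.98]] [-0.01479501  0.56800046  0.92153781]
side [[381.8876613645723, 0.0, 278.9907127856948], [0.0, 381.8876613645723, 208.45918320101927], [0.0, 0.0, 1.0]] [[0.974, -0.228, 0.001], [-0.162, -0.694, -0.701], [0.161, 0.683, -0.713]] [-0.53542113  0.10954813  0.83896645]
```

View pics/top0.png

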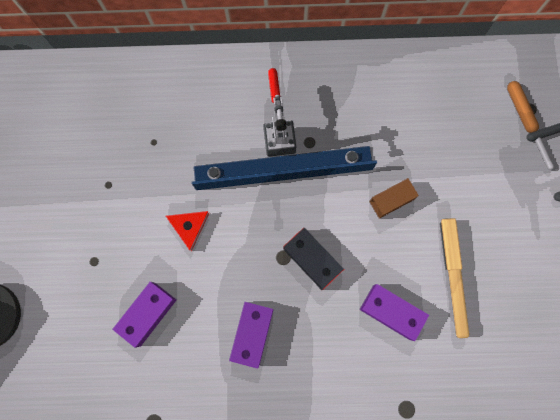

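View pics/side0.png

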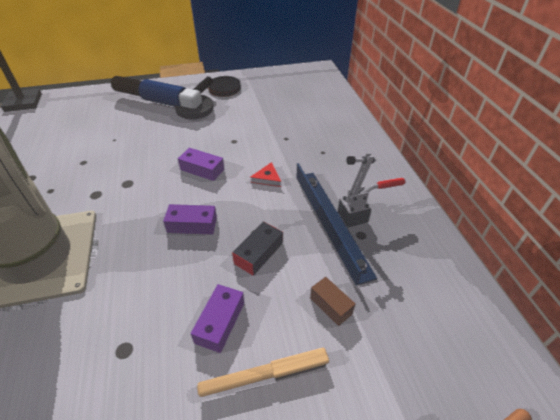

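The top view shows the dark block at about (313,258), turned about 40°. The blue fence runs from (195,180) to (375,160), with the clamp riser at (280,138), the tube at (393,198), the magnet at (188,228) and the brush at (455,275). The purple blocks are decoys. The side view agrees. Next I'll measure the poses.

```bash
cat > h.py <<'E'
import numpy as np,cv2
from bench import r
def ray(c,uv,h):
    uv=np.atleast_2d(np.asarray(uv,float)); K,R,t=c["K"],c["R"],c["t"]
    d=np.c_[uv,np.ones(len(uv))]@np.linalg.inv(K).T@R; o=-R.T@t
    return (o+d*((h-o[2])/d[:,2])[:,None])[:,:2]
def cloud(c):
    K,R,t=c["K"],c["R"],c["t"]; v,u=np.indices(c["z_map"].shape); z=c["z_map"]
    P=np.stack([(u-K[0,2])/K[0,0]*z,(v-K[1,2])/K[1,1]*z,z],-1)
    return (P-t)@R
def biggest(m,near=None):
    cs,_=cv2.findContours(m.astype(np.uint8),0,cv2.CHAIN_APPROX_NONE)
    return max(cs,key=cv2.contourArea)
def rect(xy):
    (c,(w,h),a)=cv2.minAreaRect((xy*1000).astype(np.float32))
    if w<h: w,h,a=h,w,a+90
    return np.array(c)/1000,w,h,(a+90)%180-90   # a: long axis angle from +x, deg
def block(c):
    """block top face: centre, L, W, long-axis angle from world x"""
    W=cloud(c); hsv=cv2.cvtColor(c["pixels"],cv2.COLOR_BGR2HSV)
    ok=(abs(W[...,2]-.04)<.006)&(c["pixels"].max(-1)<95)&(W[...,0]>.3)&(W[...,0]<.85)&(abs(W[...,1])<.3)&(c["z_map"]>0)
    ok&=~((hsv[...,1]>120)&(hsv[...,0]>90))
    ok=cv2.morphologyEx(ok.astype(np.uint8),cv2.MORPH_OPEN,np.ones((3,3)))
    k=biggest(ok)
    return rect(ray(c,k[:,0]+0.,.04)),k
E
python3 - <<'E'
from h import *
for n in("top","side"):
    c=dict(np.load(f"pics/{n}0.npz")); W=cloud(c); hsv=cv2.cvtColor(c["pixels"],cv2.COLOR_BGR2HSV)
    H,S,V=[hsv[...,i].astype(int) for i in range(3)]; z=W[...,2]; v=c["z_map"]>0
    (b,k)=block(c); print(n,"block",b)
    roi=(W[...,0]>.3)&(W[...,0]<.95)&(abs(W[...,1])<.45)&v
    blue=roi&(H>95)&(H<125)&(S>100)&(W[...,0]>.6)
    print(" blue z pct",np.percentile(z[blue],[1,10,50,90,99]).round(4))
    top=blue&(z>.046)&(z<.056)
    k=biggest(top); xy=ray(c,k[:,0]+0.,.05); print(" fence top rect",rect(xy), cv2.boxPoints(cv2.minAreaRect(xy.astype(np.float32))).round(4).tolist())
    for nm,m,h in(("tube",(H<15)&(S>100)&(z>.033)&(V<170)&(z<.05),.04),("magnet",((H<6)|(H>174))&(S>170)&(z>.01)&(z<.03)&(W[...,0]<.75),.02),("brush",(H>12)&(H<28)&(S>90)&(z>.008)&(W[...,1]<-.2),.03)):
        k=biggest(roi&m); xy=ray(c,k[:,0]+0.,h); print(" ",nm,rect(xy),np.median(z[roi&m]),"min/max",xy.min(0),xy.max(0))
        if nm=="magnet": print("   ",cv2.minEnclosingTriangle(xy.astype(np.float32)[:,None])[1].reshape(3,2))
    rs=roi&(z>.03)&(z<.06)&(S<70)&(W[...,0]>.72)&(abs(W[...,1])<.2); 
    if rs.any():
        k=biggest(rs); P=ray(c,k[:,0]+0.,.045); print("  riser",rect(P),np.median(z[rs]))
E
```

```text
top block (array([ 0.47899838, -0.09682381]), 106.61820983886719, 55.242305755615234, 41.59152603149414)
 blue z pct [0.0013 0.0036 0.0071 0.0486 0.052 ]
 fence top rect (array([ 0.64408057, -0.04693036]), 356.79327392578125, 7.223924160003662, -84.79564189910889) [[0.6243000030517578, 0.13040000200271606], [0.6567000150680542, -0.2249000072479248], [0.6639000177383423, -0.22429999709129333], [0.6315000057220459, 0.13109999895095825]]
  tube (array([ 0.59235522, -0.25815378]), 80.89350128173828, 39.359596252441406, -63.43268013000488) 0.039355489925453235 min/max [ 0.5586658 -0.3011058] [ 0.62629533 -0.21449693]
  magnet (array([0.55661859, 0.13523041]), 80.55938720703125, 69.7752456665039, 34.79579162597656) 0.019436793260255235 min/max [0.50372183 0.10605919] [0.57620428 0.18660514]
    [[0.5781353  0.10474382]
 [0.50258136 0.14016366]
 [0.5704877  0.1873523 ]]
  brush (array([ 0.43735138, -0.36284305]), 221.70880126953125, 28.916412353515625, 2.0715415477752686) 0.029213083247326785 min/max [ 0.32677108 -0.37728098] [ 0.54773124 -0.34480293]
  riser (array([ 0.73512952, -0.0169920
[... 562 characters left out ...]
]), 76.26611328125, 37.0216178894043, -63.00661849975586) 0.03969822917579782 min/max [ 0.56239126 -0.30055749] [ 0.62607525 -0.2188456 ]
  magnet (array([0.56137445, 0.16900652]), 20.254051208496094, 12.758197784423828, -84.79092121124268) 0.02018819966610357 min/max [0.55534771 0.15892296] [0.56843639 0.17967086]
    [[0.56680775 0.17967087]
 [0.568973   0.15592091]
 [0.5504306  0.16313945]]
  brush (array([ 0.43852188, -0.36629889]), 219.7133331298828, 26.434032440185547, 2.158482313156128) 0.02900432529858317 min/max [ 0.32871943 -0.3801677 ] [ 0.54848998 -0.34975166]
  riser (array([ 0.73712415, -0.05725174]), 51.86623764038086, 32.563682556152344, 77.76930236816406) 0.04791917088342314
```

```bash
python3 -m creep '[{"x":0.01,"y":0.015,"z":0,"spin":4},{"x":0.03,"y":0.05,"z":0,"spin":12},{"x":0.06,"y":0.095,"z":0,"spin":22},{"x":0.09,"y":0.14,"z":0,"spin":32},{"x":0.12,"y":0.185,"z":0,"spin":42},{"x":0.15,"y":0.235,"z":0,"spin":52},{"x":0.18,"y":0.28,"z":0,"spin":62},{"x":0.21,"y":0.325,"z":0,"spin":72},{"x":0.24,"y":0.37,"z":0,"spin":82},{"x":0.265,"y":0.41,"z":0,"spin":92},{"x":0.283,"y":0.437,"z":0,"spin":102},{"x":0.291,"y":0.449,"z":0,"spin":110}]' 0.062 10
python3 - <<'E'
from h import *
c=dict(np.load("pics/top0.npz")); 
# riser top centre by eye: crop of px spread
W=cloud(c); z=W[...,2]; m=(abs(z-.045)<.004)&(W[...,0]>.69)&(W[...,0]<.76)&(W[...,1]>-.1)&(W[...,1]<.03)&(c["pixels"].max(-1)<255)
v,u=np.nonzero(m); print(len(u),u.min(),u.max(),v.min(),v.max()); P=W[m]; print(P.min(0),P.max(0),np.median(P,0)); print(rect(P[:,:2]))
E
```

```text
time: 1.6
ee_pos: [0.5188, -0.131, 0.2473]
eef_rot: [0.934, 0.356, 0.0, -0.0]
ft_force: [-0.4, -0.2, 0.0]
width: 0.0619
371 263 295 119 150
[ 0.69153781 -0.07031348  0.04103092] [ 0.75335507 -0.00778972  0.04899855] [ 0.71317044 -0.03843987  0.04667896]
(array([ 0.72217133, -0.03930089]), 59.57764434814453, 58.47746658325195, -84.31988286972046)
```

The riser centre matches the fence middle plus 81 mm to within 2 mm. Now I'll lower the tool and approach the block's long side.

```bash
python3 -m creep '[{"z":-0.02},{"z":-0.065},{"z":-0.115},{"z":-0.16},{"z":-0.195},{"z":-0.208},{"z":-0.211},{"z":-0.211}]'
python3 -m creep '[{"x":-0.003,"y":0.003},{"x":-0.005,"y":0.006},{"x":-0.007,"y":0.0075},{"x":-0.008,"y":0.009},{"x":-0.009,"y":0.010},{"x":-0.010,"y":0.011}]'
python3 - <<'E'
from h import *
c=r.camera("top"); cv2.imwrite("pics/top1.png",c["pixels"]); print(block(c)[0]); print(r.read_state()["ft_force"])
E
```

```text
(array([ 0.47928806, -0.09642836]), 105.90469360351562, 55.45221710205078, 41.69344711303711)
[-0.15388639  1.5339655  -1.01297247]invalid input at $[0]: expected keys x, y, z, spin
invalid input at $[0]: expected keys x, y, z, spin
```

View pics/top1.png

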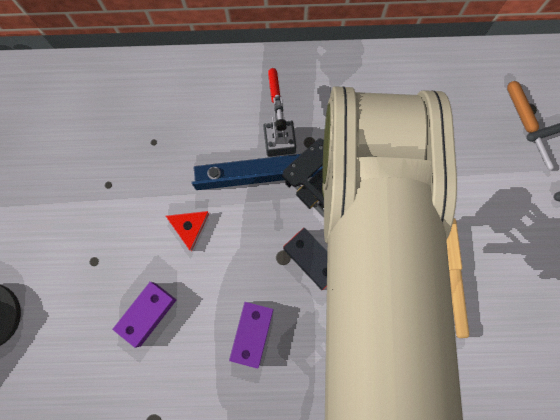

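All four keys are required, so nothing moved. The picture shows the gripper up high and the block at (310,258) unmoved, with the arm hiding some of it.

```bash
python3 -m creep '[{"x":0,"y":0,"z":-0.02,"spin":0},{"x":0,"y":0,"z":-0.065,"spin":0},{"x":0,"y":0,"z":-0.115,"spin":0},{"x":0,"y":0,"z":-0.16,"spin":0},{"x":0,"y":0,"z":-0.195,"spin":0},{"x":0,"y":0,"z":-0.208,"spin":0},{"x":0,"y":0,"z":-0.211,"spin":0},{"x":0,"y":0,"z":-0.211,"spin":0}]'
python3 -m creep '[{"x":-0.003,"y":0.003,"z":0,"spin":0},{"x":-0.005,"y":0.006,"z":0,"spin":0},{"x":-0.007,"y":0.0075,"z":0,"spin":0},{"x":-0.008,"y":0.009,"z":0,"spin":0},{"x":-0.009,"y":0.010,"z":0,"spin":0},{"x":-0.010,"y":0.011,"z":0,"spin":0}]'
python3 - <<'E'
from h import *
c=r.camera("side"); cv2.imwrite("pics/side1.png",c["pixels"]); print(block(c)[0]); print(r.read_state()["ft_force"])
E
```

```text
time: 2.65
ee_pos: [0.5188, -0.1336, 0.0377]
eef_rot: [0.936, 0.352, 0.001, 0.0]
ft_force: [0.3, -0.0, -0.1]
width: 0.062
time: 3.4
ee_pos: [0.5083, -0.1226, 0.0366]
eef_rot: [0.936, 0.353, 0.0, 0.0]
ft_force: [2.7, -2.6, -1.7]
width: 0.0618
(array([ 0.72244128, -0.06798058]), 59.90156555175781, 15.87474250793457, -1.083404541015625)
[ 1.16360074 -0.86083014 -0.69137188]
```

View pics/side1.png

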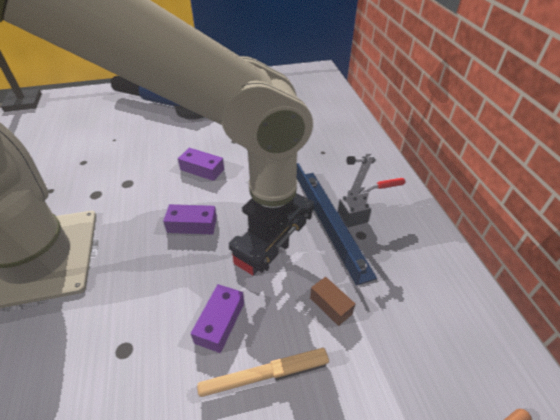

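Contact on the long side is about 4 N. Now I'll walk the block round with a flat two-fingertip push, turning about a point near the block's near end.

Run:
```python
import numpy as np
p=np.array([.0663,.0074])
R=lambda d:np.array([[np.cos(d),-np.sin(d)],[np.sin(d),np.cos(d)]])
for k in range(0,55,3): print(k,(1000*(R(np.radians(k))@p-p)).round(1))
print(53.8,(1000*(R(np.radians(53.8))@p-p)).round(1))
```

```text
0 [0. 0.]
3 [-0.5  3.5]
6 [-1.1  6.9]
9 [-2.  10.3]
12 [-3.  13.6]
15 [-4.2 16.9]
18 [-5.5 20.1]
21 [-7.1 23.3]
24 [-8.7 26.3]
27 [-10.6  29.3]
30 [-12.6  32.2]
33 [-14.7  34.9]
36 [-17.   37.6]
39 [-19.4  40.1]
42 [-22.   42.5]
45 [-24.7  44.7]
48 [-27.4  46.8]
51 [-30.3  48.8]
54 [-33.3  50.6]
53.8 [-33.1  50.5]
```

```bash
python3 -m creep '[{"x":-0.0005,"y":0.0035,"z":0,"spin":3},{"x":-0.0011,"y":0.0069,"z":0,"spin":6},{"x":-0.002,"y":0.0103,"z":0,"spin":9},{"x":-0.003,"y":0.0136,"z":0,"spin":12},{"x":-0.0042,"y":0.0169,"z":0,"spin":15},{"x":-0.0055,"y":0.0201,"z":0,"spin":18},{"x":-0.0071,"y":0.0233,"z":0,"spin":21},{"x":-0.0087,"y":0.0263,"z":0,"spin":24},{"x":-0.0106,"y":0.0293,"z":0,"spin":27}]'
python3 - <<'E'
from h import *
for n in("top","side"):
    c=r.camera(n); cv2.imwrite(f"pics/{n}2.png",c["pixels"])
a,b=cv2.imread("pics/top2.png"),cv2.imread("pics/side2.png")
cv2.imwrite("pics/m2.png",np.hstack([a[100:400,150:500],b[100:400,130:430]]))
E
```

```text
time: 4.58
ee_pos: [0.4983, -0.0931, 0.0368]
eef_rot: [0.827, 0.562, 0.001, 0.001]
ft_force: [4.2, -1.8, -2.8]
width: 0.0617
```

View pics/m2.png

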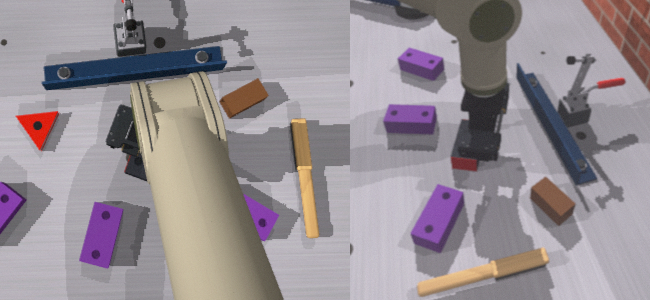

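Run:
```python
from h import *
c=dict(np.load("pics/top0.npz")); print(ray(c,[[245,303],[272,308],[372,286],[362,306],[425,318]],.04))
hsv=cv2.cvtColor(c["pixels"],cv2.COLOR_BGR2HSV); m=cv2.inRange(hsv,(130,100,40),(160,255,255))
for k in cv2.findContours(m,0,1)[0]:
    if cv2.contourArea(k)>300: print(rect(ray(c,k[:,0]+0.,.04)),cv2.boxPoints(cv2.minAreaRect(ray(c,k[:,0]+0.,.04).astype(np.float32))).round(3).tolist())
```

```text
[[ 0.39775472  0.03206321]
 [ 0.38745098 -0.01777686]
 [ 0.42316296 -0.2044061 ]
 [ 0.38710557 -0.18382608]
 [ 0.36274356 -0.29767432]]
(array([0.34101852, 0.02156253]), 109.753662109375, 55.00412368774414, -15.918319702148438) [[0.2809999883174896, 0.009999999776482582], [0.38600000739097595, -0.019999999552965164], [0.4009999930858612, 0.032999999821186066], [0.29600000381469727, 0.06300000101327896]]
(array([ 0.37519336, -0.24203311]), 113.51221466064453, 57.66744613647461, 57.2640495300293) [[0.3199999928474426, -0.27399998903274536], [0.36899998784065247, -0.3050000071525574], [0.4300000071525574, -0.20999999344348907], [0.38199999928474426, -0.17900000512599945]]
(array([0.38184433, 0.21923999]), 112.6920166015625, 61.56833267211914, -38.2314453125) [[0.3190000057220459, 0.23000000417232513], [0.40700000524520874, 0.1599999964237213], [0.4449999928474426, 0.20900000631809235], [0.3569999933242798, 0.27799999713897705]]
```

The decoy keeps about 18 mm of clearance, so I'll continue the turn and then back away.

```bash
python3 -m creep '[{"x":-0.002,"y":0.0029,"z":0,"spin":3},{"x":-0.0041,"y":0.0056,"z":0,"spin":6},{"x":-0.0064,"y":0.0083,"z":0,"spin":9},{"x":-0.0088,"y":0.0108,"z":0,"spin":12},{"x":-0.0114,"y":0.0132,"z":0,"spin":15},{"x":-0.0141,"y":0.0154,"z":0,"spin":18},{"x":-0.0168,"y":0.0175,"z":0,"spin":21},{"x":-0.0197,"y":0.0195,"z":0,"spin":24},{"x":-0.0225,"y":0.0212,"z":0,"spin":26.8},{"x":-0.0225,"y":0.0212,"z":0,"spin":26.8}]'
python3 -m creep '[{"x":0.01,"y":0.001,"z":0,"spin":0},{"x":0.025,"y":0.002,"z":0,"spin":0},{"x":0.025,"y":0.002,"z":0.04,"spin":0},{"x":0.025,"y":0.002,"z":0.09,"spin":0},{"x":-0.02,"y":-0.04,"z":0.1,"spin":0},{"x":-0.065,"y":-0.09,"z":0.1,"spin":0},{"x":-0.07,"y":-0.15,"z":0.1,"spin":0}]'
python3 - <<'E'
from h import *
for n in("top","side"):
    c=r.camera(n); cv2.imwrite(f"pics/{n}3.png",c["pixels"])
    try: print(block(c)[0])
    except Exception as e: print(e)
a,b=cv2.imread("pics/top3.png"),cv2.imread("pics/side3.png")
cv2.imwrite("pics/m3.png",np.hstack([a[100:400,150:500],b[100:400,130:430]]))
E
```

```text
time: 5.92
ee_pos: [0.4755, -0.0715, 0.0368]
eef_rot: [0.675, 0.738, 0.001, 0.0]
ft_force: [3.7, 2.4, 0.4]
width: 0.0622
time: 6.8
ee_pos: [0.4038, -0.2214, 0.1373]
eef_rot: [0.675, 0.738, -0.001, 0.0]
ft_force: [2.2, -0.7, -0.3]
width: 0.0619
(array([ 0.43713797, -0.07993803]), 106.45358276367188, 54.45903778076172, -84.87907457351685)
(array([ 0.45596515, -0.10559091]), 49.3404426574707, 19.909273147583008, -85.9362211227417)
```

View pics/m3.png

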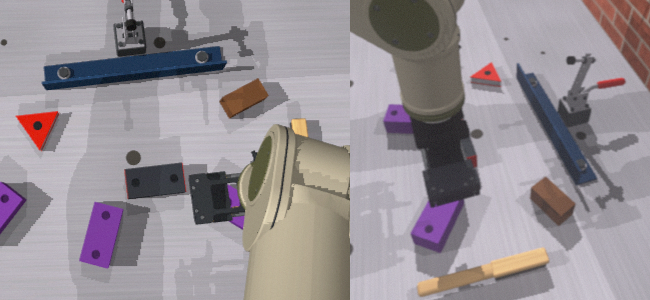

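The block is at (.437,-.080) and its angle is -84.9° against -84.8° for the fence. It is square, 176 mm from the fence and about 15 mm off along it. Next I'll get behind it on the robot's side.

```bash
python3 -m creep '[{"x":-0.005,"y":0.03,"z":0,"spin":0},{"x":-0.010,"y":0.08,"z":0,"spin":0},{"x":-0.014,"y":0.115,"z":0,"spin":0},{"x":-0.014,"y":0.128,"z":0,"spin":0},{"x":-0.014,"y":0.128,"z":0,"spin":0},{"x":-0.014,"y":0.128,"z":-0.02,"spin":0},{"x":-0.014,"y":0.128,"z":-0.05,"spin":0},{"x":-0.014,"y":0.128,"z":-0.08,"spin":0},{"x":-0.014,"y":0.128,"z":-0.096,"spin":0},{"x":-0.014,"y":0.128,"z":-0.10,"spin":0},{"x":-0.014,"y":0.128,"z":-0.10,"spin":0}]'
```

```text
time: 8.28
ee_pos: [0.3915, -0.0927, 0.0367]
eef_rot: [0.675, 0.738, 0.0, -0.0]
ft_force: [0.1, -0.2, -0.1]
width: 0.0618
```

Now an oblique push: 100 mm toward the fence with 14 mm of sideways shift, inside the friction cone.

```bash
python3 -m creep '[{"x":0.003,"y":0.0003,"z":0,"spin":0},{"x":0.006,"y":0.0005,"z":0,"spin":0},{"x":0.008,"y":0.0007,"z":0,"spin":0},{"x":0.011,"y":0.0014,"z":0,"spin":0},{"x":0.015,"y":0.0024,"z":0,"spin":0},{"x":0.02,"y":0.0036,"z":0,"spin":0},{"x":0.025,"y":0.0048,"z":0,"spin":0},{"x":0.03,"y":0.006,"z":0,"spin":0},{"x":0.035,"y":0.0072,"z":0,"spin":0},{"x":0.04,"y":0.0083,"z":0,"spin":0},{"x":0.045,"y":0.0095,"z":0,"spin":0},{"x":0.05,"y":0.0107,"z":0,"spin":0}]'
python3 -m creep '[{"x":0.005,"y":0.0012,"z":0,"spin":0},{"x":0.01,"y":0.0024,"z":0,"spin":0},{"x":0.015,"y":0.0035,"z":0,"spin":0},{"x":0.02,"y":0.0047,"z":0,"spin":0},{"x":0.025,"y":0.0059,"z":0,"spin":0},{"x":0.03,"y":0.007,"z":0,"spin":0},{"x":0.035,"y":0.0082,"z":0,"spin":0},{"x":0.04,"y":0.0094,"z":0,"spin":0},{"x":0.045,"y":0.0106,"z":0,"spin":0},{"x":0.05,"y":0.0117,"z":0,"spin":0},{"x":0.054,"y":0.0127,"z":0,"spin":0},{"x":0.055,"y":0.0129,"z":0,"spin":0}]'
python3 - <<'E'
from h import *
for n in("top","side"):
    c=r.camera(n); cv2.imwrite(f"pics/{n}4.png",c["pixels"]); np.savez(f"pics/{n}4.npz",**c)
    try: print(block(c)[0])
    except Exception as e: print(e)
a,b=cv2.imread("pics/top4.png"),cv2.imread("pics/side4.png")
cv2.imwrite("pics/m4.png",np.hstack([a[100:400,150:500],b[100:400,130:430]]))
E
```

```text
time: 9.78
ee_pos: [0.4394, -0.082, 0.036]
eef_rot: [0.675, 0.738, -0.002, -0.001]
ft_force: [-7.4, -2.4, 4.8]
width: 0.0621
time: 11.28
ee_pos: [0.4946, -0.0691, 0.036]
eef_rot: [0.675, 0.738, -0.002, -0.001]
ft_force: [-8.5, -1.4, 4.4]
width: 0.0617
(array([ 0.72635059, -0.06684709]), 4.15798282623291, 3.952744483947754, -1.7232284545898438)
(array([ 0.72246881, -0.06634375]), 60.300071716308594, 15.135176658630371, 2.865304470062256)
```

View pics/m4.png

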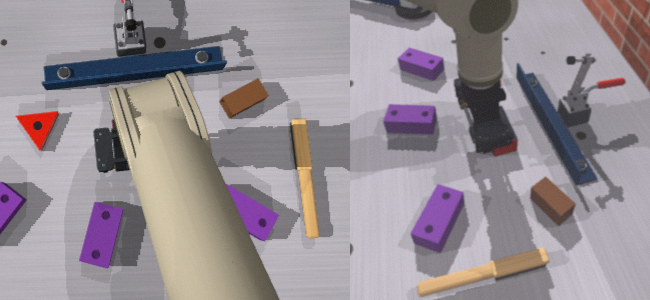

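The arm hides the block in both views, so I'll back off to measure before the final push.

```bash
python3 -m creep '[{"x":-0.008,"y":-0.001,"z":0,"spin":0},{"x":-0.025,"y":-0.002,"z":0,"spin":0},{"x":-0.03,"y":-0.003,"z":0.03,"spin":0},{"x":-0.03,"y":-0.003,"z":0.07,"spin":0},{"x":-0.03,"y":-0.04,"z":0.1,"spin":0},{"x":-0.04,"y":-0.1,"z":0.1,"spin":0},{"x":-0.05,"y":-0.15,"z":0.1,"spin":0},{"x":-0.05,"y":-0.17,"z":0.1,"spin":0}]'
cat > look.py <<'E'
from h import *
import sys
tag=sys.argv[1]
m=np.array([.6405,-.0473]); n=np.array([.9959,.0907]); e=np.array([-.0907,.9959])
ims=[]
for nm in("top","side"):
    c=r.camera(nm); cv2.imwrite(f"pics/{nm}{tag}.png",c["pixels"]); np.savez(f"pics/{nm}{tag}.npz",**c); ims.append(c["pixels"])
    try:
        b=block(c)[0]; d=b[0]-m; print(nm,b,"fence xy",(d@n).round(4),(d@e).round(4))
    except Exception as ex: print(ex)
cv2.imwrite(f"pics/m{tag}.png",np.hstack([ims[0][100:400,150:500],ims[1][100:400,130:430]]))
E
python3 look.py 5
```

```text
time: 12.38
ee_pos: [0.4449, -0.2418, 0.1366]
eef_rot: [0.677, 0.736, -0.0, 0.0]
ft_force: [0.9, 1.0, 0.1]
width: 0.0618
top (array([ 0.53169775, -0.05804518]), 106.26943969726562, 54.9059944152832, -84.91364669799805) fence xy -0.1093 -0.0008
side (array([ 0.54685669, -0.06287351]), 112.05342102050781, 49.31916046142578, 74.7911376953125) fence xy -0.0947 -0.007
```

View pics/m5.png

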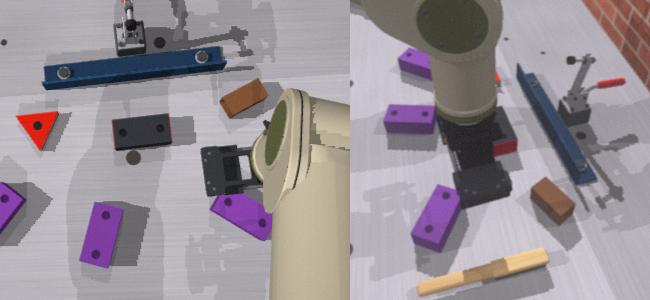

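The block is 82 mm short of the fence, 0.8 mm off centre, and square to 0.1°. I'll return behind it for the last push.

```bash
python3 -m creep '[{"x":0.01,"y":0.03,"z":0,"spin":0},{"x":0.02,"y":0.09,"z":0,"spin":0},{"x":0.033,"y":0.145,"z":0,"spin":0},{"x":0.036,"y":0.168,"z":0,"spin":0},{"x":0.036,"y":0.168,"z":0,"spin":0},{"x":0.036,"y":0.168,"z":-0.02,"spin":0},{"x":0.036,"y":0.168,"z":-0.05,"spin":0},{"x":0.036,"y":0.168,"z":-0.08,"spin":0},{"x":0.036,"y":0.168,"z":-0.096,"spin":0},{"x":0.036,"y":0.168,"z":-0.10,"spin":0},{"x":0.036,"y":0.168,"z":-0.10,"spin":0}]'
python3 - <<'E'
import numpy as np
from h import *
# fence front top edge: first blue pixel rows from below on the initial top picture
c=dict(np.load("pics/top0.npz")); W=cloud(c); hsv=cv2.cvtColor(c["pixels"],cv2.COLOR_BGR2HSV)
m=(abs(W[...,2]-.05)<.005)&(hsv[...,0]>95)&(hsv[...,0]<125)&(hsv[...,1]>90)&(W[...,0]>.6)&(W[...,0]<.7)
P=[]
for u in range(200,370):
    v=np.nonzero(m[:,u])[0]
    if len(v): P.append((u,v.max()+.5))
xy=ray(c,P,.05); l=cv2.fitLine((xy*1000).astype(np.float32),cv2.DIST_HUBER,0,.01,.01).ravel(); print(l, np.degrees(np.arctan2(l[1],l[0])))
E
```

```text
time: 13.85
ee_pos: [0.4826, -0.0707, 0.0371]
eef_rot: [0.675, 0.738, 0.0, 0.0]
ft_force: [-0.3, 1.1, 0.5]
width: 0.0619
[ 9.0866655e-02 -9.9586308e-01  6.4079651e+02 -4.7958363e+01] -84.78653
```

```bash
python3 -m creep '[{"x":0.003,"y":0.0003,"z":0,"spin":0},{"x":0.006,"y":0.0006,"z":0,"spin":0},{"x":0.009,"y":0.0008,"z":0,"spin":0},{"x":0.012,"y":0.0011,"z":0,"spin":0},{"x":0.016,"y":0.0016,"z":0,"spin":0},{"x":0.021,"y":0.0021,"z":0,"spin":0},{"x":0.026,"y":0.0027,"z":0,"spin":0},{"x":0.031,"y":0.0032,"z":0,"spin":0},{"x":0.036,"y":0.0037,"z":0,"spin":0},{"x":0.041,"y":0.0043,"z":0,"spin":0},{"x":0.046,"y":0.0048,"z":0,"spin":0},{"x":0.051,"y":0.0053,"z":0,"spin":0}]'
python3 -m creep '[{"x":0.005,"y":0.0005,"z":0,"spin":0},{"x":0.01,"y":0.001,"z":0,"spin":0},{"x":0.015,"y":0.0015,"z":0,"spin":0},{"x":0.02,"y":0.002,"z":0,"spin":0},{"x":0.024,"y":0.0024,"z":0,"spin":0},{"x":0.028,"y":0.0027,"z":0,"spin":0},{"x":0.031,"y":0.003,"z":0,"spin":0},{"x":0.033,"y":0.0032,"z":0,"spin":0},{"x":0.035,"y":0.0034,"z":0,"spin":0},{"x":0.036,"y":0.0035,"z":0,"spin":0}]'
python3 -m creep '[{"x":0.001,"y":0.0001,"z":0,"spin":0},{"x":0.002,"y":0.0002,"z":0,"spin":0},{"x":0.003,"y":0.0003,"z":0,"spin":0},{"x":0.004,"y":0.0004,"z":0,"spin":0},{"x":0.004,"y":0.0004,"z":0,"spin":0}]'
```

```text
time: 15.35
ee_pos: [0.5315, -0.0656, 0.0359]
eef_rot: [0.675, 0.738, -0.002, -0.001]
ft_force: [-9.3, -1.1, 5.6]
width: 0.062
time: 16.6
ee_pos: [0.5676, -0.062, 0.036]
eef_rot: [0.675, 0.738, -0.002, -0.001]
ft_force: [-8.4, -0.7, 4.0]
width: 0.062
time: 17.23
ee_pos: [0.5716, -0.0617, 0.036]
eef_rot: [0.675, 0.738, -0.002, -0.001]
ft_force: [-7.2, -0.8, 4.4]
width: 0.0618
```

```bash
python3 -m creep '[{"x":0.0008,"y":0.0001,"z":0,"spin":0},{"x":0.0016,"y":0.0002,"z":0,"spin":0},{"x":0.0024,"y":0.0002,"z":0,"spin":0},{"x":0.003,"y":0.0003,"z":0,"spin":0},{"x":0.003,"y":0.0003,"z":0,"spin":0}]'
python3 -m creep '[{"x":0.0007,"y":0.0001,"z":0,"spin":0},{"x":0.0014,"y":0.0001,"z":0,"spin":0},{"x":0.002,"y":0.0002,"z":0,"spin":0},{"x":0.002,"y":0.0002,"z":0,"spin":0}]'
```

```text
time: 17.85
ee_pos: [0.5746, -0.0614, 0.0359]
eef_rot: [0.675, 0.738, -0.002, -0.001]
ft_force: [-7.5, -0.2, 4.0]
width: 0.0621
time: 18.35
ee_pos: [0.5766, -0.0612, 0.0359]
eef_rot: [0.675, 0.738, -0.002, -0.001]
ft_force: [-7.9, -1.4, 3.8]
width: 0.0623
```

```bash
python3 -m creep '[{"x":0.0005,"y":0,"z":0,"spin":0},{"x":0.001,"y":0.0001,"z":0,"spin":0},{"x":0.0015,"y":0.0001,"z":0,"spin":0},{"x":0.0015,"y":0.0001,"z":0,"spin":0}]'
python3 -m creep '[{"x":0.0005,"y":0,"z":0,"spin":0},{"x":0.001,"y":0.0001,"z":0,"spin":0},{"x":0.001,"y":0.0001,"z":0,"spin":0}]'
```

```text
time: 18.85
ee_pos: [0.5769, -0.0612, 0.0357]
eef_rot: [0.675, 0.738, -0.003, -0.002]
ft_force: [-12.5, -1.5, 8.0]
width: 0.062
time: 19.23
ee_pos: [0.577, -0.0612, 0.0354]
eef_rot: [0.675, 0.738, -0.003, -0.003]
ft_force: [-16.5, -2.5, 10.4]
width: 0.0619
```

The tool has stalled at x=.577 with the force rising, so the block is on the fence. I'll seat it slightly, then back off and check.

```bash
python3 -m creep '[{"x":0.0007,"y":0,"z":0,"spin":0},{"x":0.0015,"y":0.0001,"z":0,"spin":0},{"x":0.0015,"y":0.0001,"z":0,"spin":0}]'
python3 -m creep '[{"x":-0.003,"y":0,"z":0,"spin":0},{"x":-0.01,"y":-0.001,"z":0,"spin":0},{"x":-0.03,"y":-0.003,"z":0,"spin":0},{"x":-0.035,"y":-0.003,"z":0.03,"spin":0},{"x":-0.035,"y":-0.003,"z":0.08,"spin":0},{"x":-0.06,"y":-0.05,"z":0.13,"spin":0},{"x":-0.09,"y":-0.1,"z":0.15,"spin":0},{"x":-0.11,"y":-0.15,"z":0.15,"spin":0},{"x":-0.13,"y":-0.2,"z":0.15,"spin":0},{"x":-0.13,"y":-0.22,"z":0.15,"spin":0}]'
python3 look.py 6
python3 - <<'E'
from h import *
c=dict(np.load("pics/top6.npz")); W=cloud(c); hsv=cv2.cvtColor(c["pixels"],cv2.COLOR_BGR2HSV); H,S,V=[hsv[...,i].astype(int) for i in range(3)]; z=W[...,2]
roi=(W[...,0]>.3)&(W[...,0]<.95)&(abs(W[...,1])<.45)
for nm,m,h in(("tube",(H<15)&(S>100)&(z>.033)&(V<170)&(z<.05)&(W[...,1]<-.19),.04),("magnet",((H<6)|(H>174))&(S>170)&(z>.01)&(z<.03)&(W[...,0]<.75)&(W[...,1]>.05),.02)):
    print(nm,rect(ray(c,biggest(roi&m)[:,0]+0.,h)))
E
```

```text
time: 19.6
ee_pos: [0.5771, -0.0612, 0.035]
eef_rot: [0.675, 0.738, -0.005, -0.004]
ft_force: [-22.7, -2.1, 14.2]
width: 0.0621
time: 20.85
ee_pos: [0.4503, -0.2844, 0.1867]
eef_rot: [0.677, 0.736, -0.001, 0.0]
ft_force: [0.3, 0.9, 0.3]
width: 0.062
top (array([ 0.61405212, -0.04967092]), 106.29536437988281, 56.451438903808594, -85.07565402984619) fence xy -0.0266 0.0
side (array([ 0.6145838 , -0.04838006]), 107.80852508544922, 61.13420104980469, -83.86662006378174) fence xy -0.0259 0.0013
tube (array([ 0.5924433 , -0.25809521]), 81.00160217285156, 39.19219970703125, -63.21125030517578)
magnet (array([0.55661859, 0.13523041]), 80.55938720703125, 69.7752456665039, 34.79579162597656)
```

View pics/m6.png

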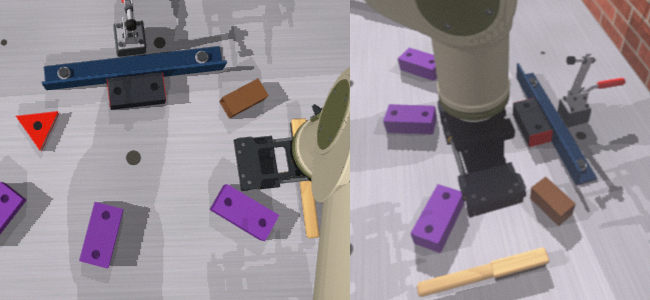

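```bash
python3 -m creep '[{"x":0,"y":0,"z":0,"spin":0},{"x":0,"y":0,"z":0,"spin":0}]'; python3 -c "
from bench import r
print(r.close_job())"
```

```text
time: 21.2
ee_pos: [0.4531, -0.2788, 0.1866]
eef_rot: [0.674, 0.739, 0.0, -0.0]
ft_force: [-0.0, -0.0, -0.7]
width: 0.0624
the job is handed in; nothing more can be done
None
```

The die block now sits flush against the fence, long side on, centred on the clamp, and the job is handed in at 21.2 s. I turned it about 54° with a flat two-fingertip push on one long side. I then pushed it square from behind until it stalled on the fence, seating it with about 23 N of level push.

**Last checks:**
- **Angle:** the top camera read the block at -85.1° and the fence at -84.8°. Before the final push it was square to 0.1°.
- **Position:** the block's centre was 26.6 mm in front of the face (27.5 mm is exactly flush), and 0.0 mm off the fence's middle. I measured the clamp riser's centre 0.6 mm from that middle.
- **Bystanders:** the tube and magnet measured where they started. I did not re-measure the brush; it looks undisturbed in the picture.
- **Disagreement:** the side camera, partly blocked by the arm, read -83.9° and +1.3 mm. Its outline of the block was 6 mm too wide, so I relied on the top view.

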